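# Charge a cell from the magazine

## Robot

A 6-joint arm with a two-finger parallel gripper is mounted at the origin on a cart in front of the work surface, level with it; the furniture and walls round the work are solid. World frame = base frame: x ahead of the robot, y to its left, z up, the work surface at z = 0. Lengths are in m, angles in rad, forces in N, time in s.
With the tool pointing down it reaches from about 0.3 to 0.85 m from the base axis. Payload 4.2 kg.
Tool frame: the origin (TCP) lies midway between the tips of the shut fingers; the grasp point (between the pads) lies 19 mm behind it (grip_point_offset is the z of the grasp point in the tool frame, in m); z points along the fingers, y is the line along which they close (so a half turn about z gives the same grasp; the last joint's range is limited). The gripper opens to 91 mm and grips with 3 to 60 N. Pads are 32 mm wide; open, the fingers measure 118 mm over their backs; the gripper's body (76 mm by 178 mm) begins 60 mm behind the grasp point.
Start: joints at [-1.172, 0.32, 1.565, -0, 1.257, -0.02], TCP at [0.234, -0.525, 0.214] pointing down, gripper open.
Joint ranges: [-3.11, 3.11], [-0.84, 2.01], [0.21, 2.61], [-1.34, 4.49], [0.05, 2.63], [-2.56, 2.56]. Speed limits (rad/s): [2.57, 2.57, 3.14, 3.14, 3.14, 3.14].

## Interface

Orientations are given as a unit quaternion [x, y, z, w].
In Python, from cell import * gives the robot as it stands.
- The arm moves only by the tool move_arm, never from a script. Its argument "commands" is a list that holds one entry, the list of rows, each a list of 7 numbers: the turn, a rotation vector about the world's x, y, z in units of 6 degrees (1.0 is 6 degrees), then the shift along the world's x, y, z in m, then the finger opening in m, from 0 to 0.0912. In form: [[[wx, wy, wz, x, y, z, grip], ...]]. A call has exactly 5 rows; each row is the pose to reach, as a shift and turn from the pose commanded when the call began; what a row does not reach only later rows make up. A row lasts 1/12 s, in which the tool goes at most 41.7 mm and 7.16 degrees, less where a joint would pass 70% of its speed; a pose out of reach is approached as far as the arm can. A call with a gripper value outside its range is refused whole. The fingers move at their own pace and stop on an object; the grip force is fixed at half the most. Time passes only in rows, so rows that repeat a pose let the fingers close, or fill a call up. It gives the time, the measured TCP pose, the force, the opening and the grip force at its end, in the units of the state.
- get_state(): the state, without advancing time (a new reading comes with each control period).
- grab_frame(name): name is "scene" or "top" or "wrist"; returns the picture (480x640x3 uint8, red, green, blue); there is no depth.
- camera_params(name): a dict with "fx", "fy", "cx", "cy" (pixels), "view" (4x4, takes a point from world to camera coordinates); the wrist camera has in their place "mount" (4x4, takes a point from camera to tool coordinates, whose origin is the TCP and whose axes are the flange's). Camera axes: x right, y up, looking along -z (the intrinsics and any distortion apply to the point x, -y, -z); pixel columns grow to the right and rows downward; lengths in m; the calibration is good to about 2 mm. A picture is of the moment at which its call begins: read the wrist's pose just before it. camera_params takes no time and is no camera call.
- close_job(): hands the job in; it is judged then, once.
Trained networks look in the newest picture that a camera, given by its name, has taken for a name from the list of things; names that differ only in an ending like _2 or _b are one class to them, and where a whole thing is asked for, a point or a joint stands for the part that bears it (a point fixed in the world has none). Each returns a list of dicts, best first, with "conf" (0 to 1); they miss things now and then, are a little off and sometimes report something else, mostly with a low value. They report only what shows in the picture. A call takes as long as a camera call. They do not tell look-alikes from the thing itself.
- search_frame(query, camera): "position" ([x, y, z] in m, in world coordinates, good to about 4 mm: the middle of the surface that is visible of it).
The state is a dict: "time_s": time; "joint_pos": joint angles; "joint_velocities": joint speeds; "effort": joint torques, N m; "position": TCP position; "orientation": TCP orientation; "force": force on the tool from outside, world axes, zero at the start; "moment": the same for the moment, N m; "finger_gap": finger opening in m; "grasp_force": force on a finger pad.
Only numpy, scipy, OpenCV 4.12 (cv2) and the standard library are available. Lean on these libraries where they do the work, as an engineer would, in place of code of your own. Each camera call takes 0.05 s, during which the arm holds its last target. There are 200 camera calls.

## Task

Draw the bottom battery cell straight out of the gravity magazine, so that the other cells drop down and stay in it, and put it down flat on the free bench between the magazine and the cradle and let go. Then take it again by its two ends and lower it, without dropping it, into the charging cradle: flat on the floor between the rails, standing out equally at both ends, with the end that stuck out of the magazine at the brass contacts' end. Leave the other things on the bench where they are.

Things in the scene. Friction and masses are not known exactly. Their poses are not given: they have to be found in the camera images.
- cell_0: bottom battery cell of the stack: flat rigid block with a yellow end band, 34 x 46 x 7.5 mm, about 25 g. Origin at the centre of its underside; z up, own y along its 46 mm length, -y to its front end. At the start its front end sticks out of the mouth, 42 mm before the magazine's origin, and the other cells rest on its rear part
- cell_0_front (a point): the middle of cell_0's front end face, 4 mm above its underside: the end that sticks out of the magazine at the start (own -y end)
- magazine: metal gravity magazine, fixed, 92 x 64 x 45 mm. Origin at the underside below the shaft's middle; -x to its mouth (roughly to the robot). Shaft 49 (x) by 37 mm (y), shelf at z = 18 mm; base plate 6 mm high. The cell is drawn out level along -x; the others, held back by a front bar, then drop 7.5 mm. Magazine and cradle may swap sides; the bench midway between them is free
- magazine_mouth (a point): point on the shelf's tongue (z = 18 mm), 36.5 mm before the magazine's origin: place to pinch the cell across its 34 mm sides. The tongue is 24 mm wide, so fingers can pass beside it, down to the base plate
- magazine_bar (a point): lower end of the front bar, 29 mm up: the bar is 22 mm wide, at x = -27 to -24.5 mm of the magazine; its cross strip at the top (z 41 to 45 mm) is 43 mm wide. Upper cells begin at x = -22 mm, side walls at -18 mm: fingers before the bar touch neither
- cradle: charging cradle, fixed: base plate 100 x 70 x 6 mm, on it a block with a floor (z = 16 mm) between two rails along x, 38 mm apart, flared above z = 24 mm, tops at 31 mm. Floor and rails are 34 mm long, ends open: a cell stands 6 mm out at each end; fingers reach its ends, not its sides. Origin at the underside's centre; -x end (roughly to the robot) has two brass contacts, flush
- cradle_floor (a point): the middle of the cradle's floor, 16 mm above its origin: where the middle of the cell's underside belongs
- cell_1: battery cell like cell_0, number 2 from below in the magazine's shaft; stays there. Origin at the centre of its underside
- cell_2: battery cell like cell_0, number 3 from below in the magazine's shaft; stays there. Origin at the centre of its underside
- meter: multimeter with a dial, 146 x 68 x 41 mm; lies on the bench, not part of the job
- yellow_driver: screwdriver, 169 mm long, handle 22 mm thick; lies on the bench, not part of the job
- spool: solder spool standing on its flange, 54 mm across, 32 mm high; lies on the bench, not part of the job
- tape_roll: roll of masking tape lying flat, 96 mm across, 22 mm high; lies on the bench, not part of the job
- cutters: flush cutters lying flat, 64 x 130 x 12 mm; lies on the bench, not part of the job
- terminals: strip of terminals, 14 x 62 x 25 mm; lies on the bench, not part of the job
There are look-alikes about, which are no part of the job. Leave any black or green look-alike of the magazine alone. Leave any black or turquoise look-alike of the cell_0 alone.

How it is judged:
By the outcome, as a careful person would: the job done as asked, in the order asked, and still so for the second after the job is handed in, with the robot touching nothing.
It also fails if it takes over 54 s, if anything falls off the work surface, if the arm or the gripper's body presses on something with over 40 N, if the wrist force passes 120 N, or if a joint passes its speed limit or range.

## Working session

There is one attempt and no reset: what is moved stays moved. The work goes in short steps, Python scripts to look and compute and a tool call to move; the robot and the scene stay as the last step left them, time stands still between calls to the robot, and variables do not carry over. Pictures are saved under pics/ and viewed, at most 12 in all, crops included, and the job is handed in when it is done.

Besides the shell and the picture viewer there is one more tool, called after "Call:" by a JSON object that holds its "op" and its "data". move_arm: Moves the arm, as the interface text tells. Its arguments: {"type":"object","properties":{"commands":{"type":"array"}},"required":["commands"]}

```bash
mkdir -p pics; python3 - <<'E'
from cell import *
import cv2,numpy as np
s=get_state();print(s)
for n in ("scene","top"):
    im=grab_frame(n);cv2.imwrite(f"pics/{n}0.png",im[:,:,::-1])
    p=camera_params(n);print(n,{k:(np.round(v,4).tolist() if hasattr(v,'__len__') else v) for k,v in p.items()})
    for q in ("cell_0","cell_0_front","magazine","magazine_mouth","magazine_bar","cradle","cradle_floor"):
        print(q,[(np.round(d['position'],4).tolist(),round(d['conf'],2)) for d in search_frame(q,n)][:4])
p=camera_params("wrist");print(p)
E
```

```text
{'time_s': 0.0, 'joint_pos': array([-1.17201725e+00,  3.20287362e-01,  1.56566767e+00, -2.76990857e-05,
        1.25741694e+00, -2.00292200e-02]), 'joint_velocities': array([ 5.99729478e-04, -6.55550697e-05, -4.81419436e-04, -8.24359469e-05,
       -2.17852501e-04, -2.59885434e-04]), 'effort': array([-3.57906883e-04, -4.12455869e+01, -2.31974405e+01,  7.26327673e-02,
        4.58395982e-02, -1.58765388e-04]), 'position': array([ 0.23361562, -0.52484522,  0.21312732]), 'orientation': array([ 9.78153675e-01,  2.07881207e-01, -1.80409453e-04, -8.71273342e-04]), 'force': array([ 0.0174803 , -0.94383078,  0.60924887]), 'moment': array([ 0.04001565,  0.00521916, -0.00346612]), 'grasp_force': 0.0, 'finger_gap': 0.09110773859040028}
scene {'fx': 582.1187075858751, 'fy': 582.1187075858751, 'cx': 310.85476194438775, 'cy': 236.54251385055858, 'view': [[-0.6807, -0.7326, 0.006, 0.3707], [0.3589, -0.3262, 0.8745, -0.2935], [-0.6387, 0.5974, 0.485, -0.8949], [0.0, 0.0, 0.0, 1.0]]}
cell_0 [([0.5472, 0.2136, 0.0114], 0.84), ([0.4128, 0.1773, 0.0115], 0.83), ([0.539, 0.0939, 0.0415], 0.71), ([0.504, 
[... 1326 characters left out ...]
], 0.83), ([0.8455, 0.0272, 0.017], 0.61), ([0.372, -0.0738, 0.0225], 0.56)]
magazine_bar [([0.5311, 0.076, 0.006], 0.93), ([0.3739, -0.0731, 0.0169], 0.7)]
cradle [([0.5027, -0.2085, 0.0054], 0.86)]
cradle_floor [([0.505, -0.2057, 0.0069], 0.62)]
{'fx': 381.7287764310689, 'fy': 381.7287764310689, 'cx': 323.56209758517645, 'cy': 240.9836937072657, 'mount': array([[ 5.36509775e-04,  9.60819290e-01,  2.77175043e-01,
         7.84761532e-02],
       [ 9.99999812e-01, -4.33401995e-04, -4.33259342e-04,
         7.24904210e-04],
       [-2.96155717e-04,  2.77175223e-01, -9.60819342e-01,
        -1.70430966e-01],
       [ 0.00000000e+00,  0.00000000e+00,  0.00000000e+00,
         1.00000000e+00]])}
```

View pics/top0.png

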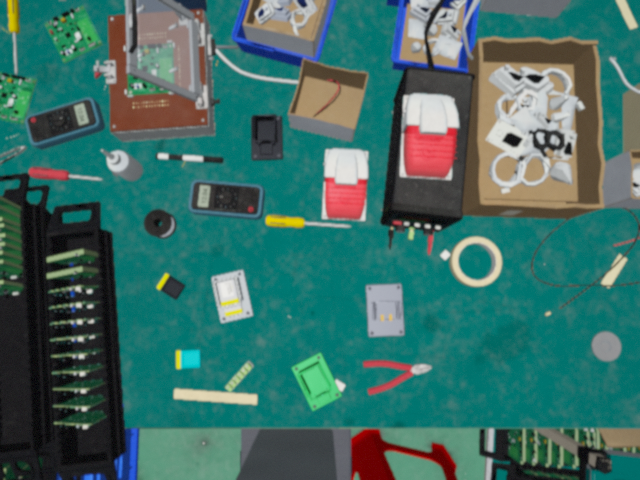

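View pics/scene0.png

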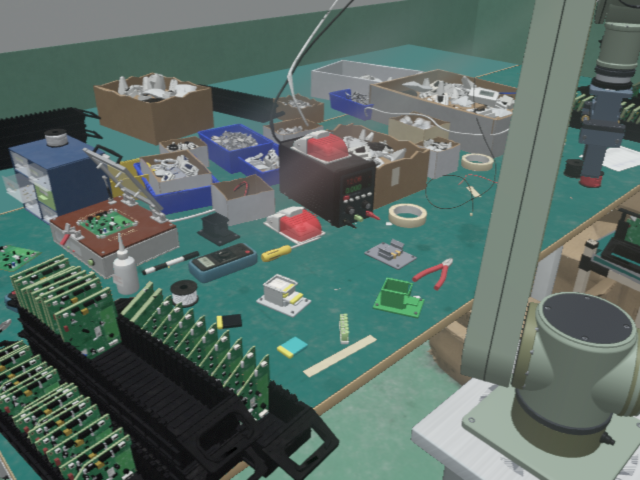

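The top view shows the silver magazine at px (232,297) with its mouth facing the robot, and the cradle at px (384,310) with its contacts facing the robot. The black and turquoise cells and the green and black magazines are decoys. I'll look at the cradle with the wrist camera on the way over.

Call:
{"op": "move_arm", "data": {"commands": [[[0,0,-0.8,0.02,0.035,0,0.07],[0,0,-1.6,0.04,0.07,0,0.07],[0,0,-2.4,0.06,0.105,0,0.07],[0,0,-3.0,0.08,0.14,0,0.07],[0,0,-3.5,0.1,0.17,0,0.07]]]}}

```text
time_s: 1.22
position: [0.3342, -0.3531, 0.2141]
orientation: [1.0, 0.024, 0.0, -0.0]
force: [0.7, 0.3, 0.6]
finger_gap: 0.07
grasp_force: 0.0
```

Call:
{"op": "move_arm", "data": {"commands": [[[0,0,0,0.02,0.035,-0.005,0.07],[0,0,0,0.04,0.07,-0.01,0.07],[0,0,0,0.06,0.105,-0.02,0.07],[0,0,0,0.08,0.13,-0.02,0.07],[0,0,0,0.08,0.13,-0.02,0.07]]]}}

```text
time_s: 1.63
position: [0.4162, -0.2212, 0.1937]
orientation: [1.0, 0.029, 0.001, -0.001]
force: [-0.1, -0.9, 0.0]
finger_gap: 0.0699
grasp_force: 0.0
```

```bash
cat > h.py <<'E'
from cell import *
import cv2,numpy as np,json
from scipy.spatial.transform import Rotation as R
def shot(name):
    s=get_state();im=grab_frame("wrist");cv2.imwrite(f"pics/{name}.png",im[:,:,::-1])
    np.savez(f"pics/{name}.npz",p=s['position'],q=s['orientation'])
    print(round(s['time_s'],2),s['position'].round(4),"yaw",yaw(s),s['force'].round(1),s['finger_gap'])
def yaw(s):
    m=R.from_quat(s['orientation']).as_matrix();return m.round(4).tolist()[0:2]
def cam(name):
    d=np.load(f"pics/{name}.npz");p=camera_params("wrist")
    T=np.eye(4);T[:3,:3]=R.from_quat(d['q']).as_matrix();T[:3,3]=d['p'];return T@np.array(p['mount']),p
def pix2w(name,uv,z):
    C,p=cam(name);uv=np.atleast_2d(uv).astype(float)
    d=np.c_[(uv[:,0]-p['cx'])/p['fx'],-(uv[:,1]-p['cy'])/p['fy'],-np.ones(len(uv))]@C[:3,:3].T
    z=np.broadcast_to(z,len(uv));return C[:3,3]+d*((z-C[2,3])/d[:,2])[:,None]
def w2pix(name,P):
    C,p=cam(name);c=(np.atleast_2d(P)-C[:3,3])@C[:3,:3]
    return np.c_[p['cx']+p['fx']*c[:,0]/-c[:,2],p['cy']+p['fy']*c[:,1]/c[:,2]]
E
python3 - <<'E'
from h import *
shot("cr")
for q in("cradle","cradle_floor"):print(q,[(np.round(d['position'],4).tolist(),round(d['conf'],2)) for d in search_frame(q,"wrist")][:2])
E
```

```text
1.63 [ 0.4162 -0.2212  0.1937] yaw [[0.9983, 0.0576, 0.0012], [0.0576, -0.9983, 0.0021]] [-0.1 -0.9  0. ] 0.0699371564051242
cradle [([0.5073, -0.21, 0.0052], 0.72), ([0.5134, 0.0652, 0.01], 0.52)]
cradle_floor [([0.5116, -0.2074, 0.0044], 0.95)]
```

View pics/cr.png

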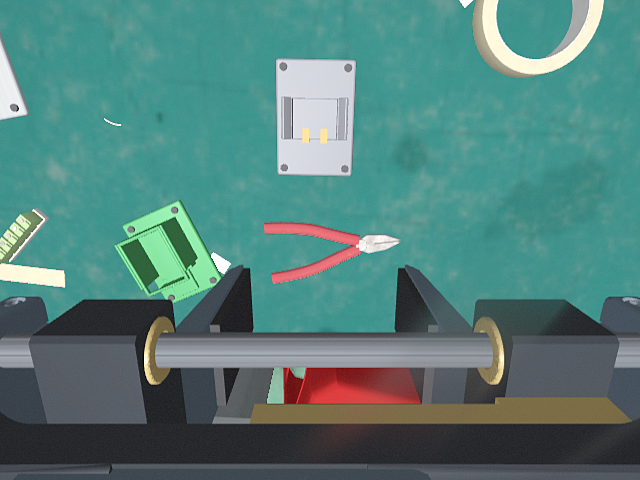

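The cradle is at px (315,117), with its plate spanning (277,59)–(353,175) and the contacts on the robot's side. Next is the magazine.

Call:
{"op": "move_arm", "data": {"commands": [[[0,0,0,0,0.035,0,0.07],[0,0,0,0,0.07,0,0.07],[0,0,0,0,0.105,0,0.07],[0,0,0,0,0.14,0,0.07],[0,0,0,0,0.17,0,0.07]]]}}

```text
time_s: 2.2
position: [0.4133, -0.0551, 0.1943]
orientation: [1.0, 0.025, 0.0, 0.0]
force: [0.6, 0.4, -0.5]
finger_gap: 0.0697
grasp_force: 0.0
```

Call:
{"op": "move_arm", "data": {"commands": [[[0,0,0.5,0,0.035,0,0.07],[0,0,1,0.005,0.07,-0.01,0.07],[0,0,1.5,0.005,0.1,-0.02,0.07],[0,0,1.5,0.005,0.12,-0.03,0.07],[0,0,1.5,0.005,0.12,-0.03,0.07]]]}}

```text
time_s: 2.62
position: [0.4179, 0.0659, 0.1626]
orientation: [0.994, 0.105, -0.001, -0.0]
force: [-0.5, 0.1, -0.2]
finger_gap: 0.0703
grasp_force: 0.0
```

```bash
python3 - <<'E'
from h import *
shot("mg")
for q in("magazine","cell_0","cell_0_front","magazine_bar","magazine_mouth"):print(q,[(np.round(d['position'],4).tolist(),round(d['conf'],2)) for d in search_frame(q,"wrist")][:3])
im=cv2.imread("pics/mg.png");cv2.imwrite("pics/mgz.png",cv2.resize(im[0:250,200:520],None,fx=2.4,fy=2.4,interpolation=cv2.INTER_CUBIC))
# cradle plate fit
im=cv2.imread("pics/cr.png");hsv=cv2.cvtColor(im,cv2.COLOR_BGR2HSV)
m=((hsv[...,1]<60)&(hsv[...,2]>70)).astype(np.uint8)
n,l,st,c=cv2.connectedComponentsWithStats(m);k=l[80,300] or l[66,315]
pts=np.argwhere(l==k)[:,::-1];print(st[k])
w=pix2w("cr",pts,0.006)[:,:2]*1000
print(cv2.minAreaRect(w.astype(np.float32)))
E
```

```text
2.62 [0.4179 0.0659 0.1626] yaw [[0.9778, 0.2093, -0.0029], [0.2093, -0.9779, 0.0004]] [-0.5  0.1 -0.2] 0.07026443198244864
magazine [([0.3997, -0.0665, 0.0184], 0.96), ([0.5331, 0.0913, 0.0103], 0.65)]
cell_0 [([0.4133, 0.1689, 0.0099], 0.91), ([0.5461, 0.2074, 0.0109], 0.71), ([0.5415, 0.0939, 0.0422], 0.69)]
cell_0_front [([0.4107, 0.1731, 0.0106], 0.98), ([0.5084, 0.0882, 0.0261], 0.92), ([0.5486, 0.2078, 0.0065], 0.9)]
magazine_bar [([0.5306, 0.0922, 0.0083], 0.61), ([0.4008, -0.0666, 0.0174], 0.56)]
magazine_mouth [([0.3946, -0.0662, 0.0183], 0.74), ([0.5315, 0.086, 0.0073], 0.68)]
[ 276   58   80  118 8817]
((504.522216796875, -208.60037231445312), (99.42504119873047, 69.20953369140625), 2.259690761566162)
```

View pics/mgz.png

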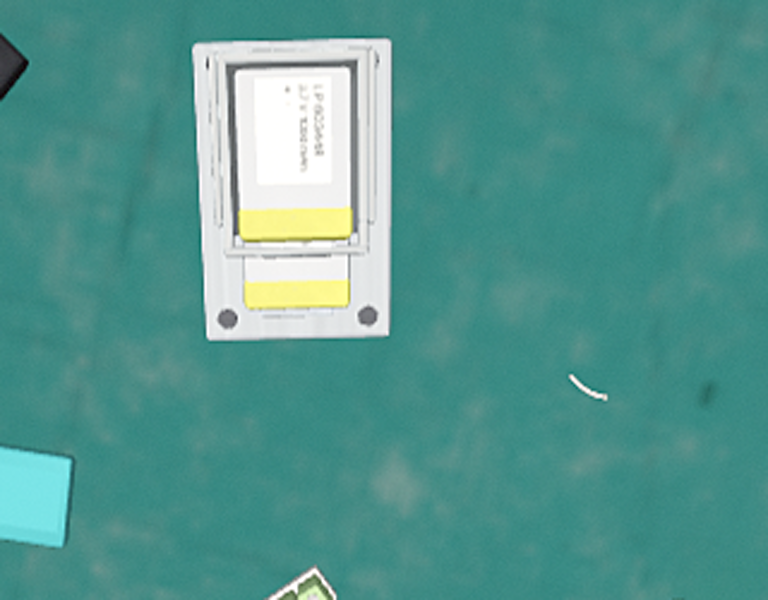

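The crop shows the real magazine with its mouth at the bottom. The cell_0 yellow front edge runs from crop px (245,308) to (349,304), and the plate's front corners are at (207,340) and (389,335).

```bash
python3 - <<'E'
from h import *
f=lambda a,z:(pix2w("mg",(np.array(a)/2.4+[200-.3,-.3]),z)[:,:2]*1000).round(1)
P=f([(207,340),(389,335),(193,45),(391,39)],.006);print(P.tolist())
c=f([(245,308),(349,304)],.0255);print("cell front corners",c.tolist(),c.mean(0))
u=f([(239,240),(352,240)],.0405);print("upper front (if z 40.5)",u.tolist(),u.mean(0))
b=f([(225,254),(368,254)],.045);print("strip front",b.tolist(),b.mean(0))
for n,a in(("plate front",P[0]-P[1]),("left",P[2]-P[0]),("right",P[3]-P[1]),("cell",c[0]-c[1]),("strip",b[0]-b[1]),("up",u[0]-u[1])):print(n,np.hypot(*a),np.degrees(np.arctan2(a[1],a[0])))
im=cv2.imread("pics/cr.png");hsv=cv2.cvtColor(im,cv2.COLOR_BGR2HSV)
m=((hsv[...,1]<60)&(hsv[...,2]>70)).astype(np.uint8)
n,l,st,cc=cv2.connectedComponentsWithStats(m);k=l[80,300] or l[66,315]
w=pix2w("cr",np.argwhere(l==k)[:,::-1],0.006)[:,:2]*1000
print(cv2.boxPoints(cv2.minAreaRect(w.astype(np.float32))))
# magazine plate mask
im=cv2.imread("pics/mg.png");hsv=cv2.cvtColor(im,cv2.COLOR_BGR2HSV)
y=((hsv[...,0]>22)&(hsv[...,0]<35)&(hsv[...,1]>120)).astype(np.uint8)
n,l,st,cc=cv2.connectedComponentsWithStats(y)
for i in range(1,n):
  if st[i,4]>150:
    for z in(.0255,.0405):
      r=cv2.minAreaRect((pix2w("mg",np.argwhere(l==i)[:,::-1],z)[:,:2]*1000).astype(np.float32));print(st[i],z,r)
E
```

```text
[[479.8, 110.4], [494.6, 49.4], [568.0, 131.3], [582.9, 70.3]]
cell front corners [[493.1, 98.6], [501.3, 66.1]] [497.2   82.35]
upper front (if z 40.5) [[512.0, 103.3], [519.1, 70.1]] [515.55  86.7 ]
strip front [[507.0, 106.3], [515.9, 64.8]] [511.45  85.55]
plate front 62.76973793158612 103.63774756306138
left 90.64242935844118 13.33100590994223
right 90.73973771176547 13.316446630998618
cell 33.51850235317801 104.16061906021963
strip 42.44360964856782 102.10418537699495
up 33.950699550966554 102.07118341880188
[[ 453.48395 -175.98264]
 [ 456.21277 -245.13834]
 [ 555.5605  -241.21811]
 [ 552.83167 -172.06241]]
```

Call:
{"op": "move_arm", "data": {"commands": [[[0,0,0.1,0.02,0.004,-0.015,0.07],[0,0,0.22,0.04,0.008,-0.03,0.07],[0,0,0.22,0.06,0.012,-0.05,0.07],[0,0,0.22,0.075,0.0154,-0.0626,0.07],[0,0,0.22,0.075,0.0154,-0.0626,0.07]]]}}

```text
time_s: 3.33
position: [0.4956, 0.0793, 0.0994]
orientation: [0.993, 0.115, -0.001, 0.0]
force: [0.8, 0.6, 0.7]
finger_gap: 0.0699
grasp_force: 0.0
```

```bash
python3 - <<'E'
from h import *
shot("m2")
C,p=cam("m2");a=np.array([.973,.232,0]);b=np.array([-.232,.973,0]);O=np.array([.5376,.0919,0])
for n,x,yy,z in(("front",-.042,.017,.0255),("front",-.042,-.017,.0255),("stripL",-.027,.0215,.045),("stripR",-.027,-.0215,.045)):print(n,w2pix("m2",O+a*x+b*yy+[0,0,z]))
E
```

```text
3.33 [0.4956 0.0793 0.0994] yaw [[0.9735, 0.2286, -0.0014], [0.2286, -0.9735, -0.0004]] [0.8 0.6 0.7] 0.06991845520405625
front [[293.16360288 250.0295999 ]]
front [[343.87540267 249.8855057 ]]
stripL [[282.7465682  236.23620759]]
stripR [[353.18506897 236.03491855]]
```

View pics/m2.png

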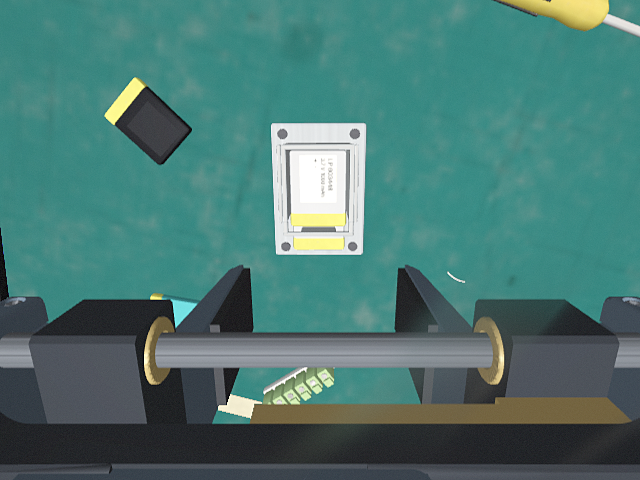

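The predicted and seen cell fronts agree to about 1 px (row 249, columns 293–344). I'll descend now.

Call:
{"op": "move_arm", "data": {"commands": [[[0,0,0,-0.0026,0.002,-0.02,0.07],[0,0,0,-0.0026,0.002,-0.04,0.07],[0,0,0,-0.0026,0.002,-0.06,0.07],[0,0,0,-0.0026,0.002,-0.078,0.07],[0,0,0,-0.0026,0.002,-0.078,0.07]]]}}

```text
time_s: 3.8
position: [0.4885, 0.081, 0.0218]
orientation: [0.993, 0.115, -0.003, 0.0]
force: [-0.6, 0.6, -0.0]
finger_gap: 0.0701
grasp_force: 0.0
```

```bash
python3 - <<'E'
from h import *
for i in range(4): shot("m3")
E
```

```text
3.8 [0.4885 0.081  0.0218] yaw [[0.9733, 0.2294, -0.0056], [0.2294, -0.9733, -0.001]] [-0.6  0.6 -0. ] 0.07005586561002958
3.85 [0.4898 0.0813 0.0232] yaw [[0.9733, 0.2295, -0.0028], [0.2295, -0.9733, -0.0006]] [0.5 0.1 0.2] 0.06990595574680401
3.9 [0.4911 0.0816 0.0242] yaw [[0.9733, 0.2295, 0.0001], [0.2295, -0.9733, -0.0001]] [-0.   0.2 -0.5] 0.07005787706907073
3.95 [0.4918 0.0818 0.0248] yaw [[0.9733, 0.2297, 0.0019], [0.2297, -0.9733, 0.0001]] [ 1.2 -0.   0.6] 0.06984210324942466
```

Call:
{"op": "move_arm", "data": {"commands": [[[0,0,0,0.001,-0.0005,-0.0035,0.05],[0,0,0,0.001,-0.0005,-0.0035,0.045],[0,0,0,0.001,-0.0005,-0.0035,0.04],[0,0,0,0.001,-0.0005,-0.0035,0.038],[0,0,0,0.001,-0.0005,-0.0035,0.036]]]}}

```text
time_s: 4.42
position: [0.4924, 0.0816, 0.0201]
orientation: [0.993, 0.116, 0.0, 0.0]
force: [0.3, -0.4, -0.6]
finger_gap: 0.0392
grasp_force: 0.0
```

```bash
python3 - <<'E'
from h import *
shot("m4")
E
```

```text
4.42 [0.4924 0.0816 0.0201] yaw [[0.9731, 0.2304, 0.0004], [0.2304, -0.9731, -0.0]] [ 0.3 -0.4 -0.6] 0.0392397314949571
```

View pics/m4.png

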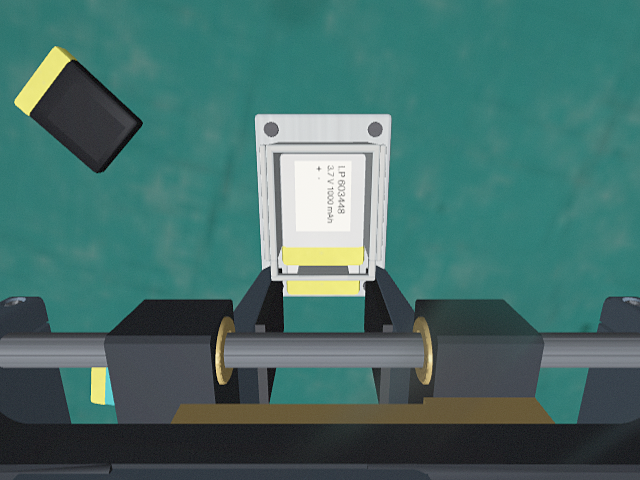

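The fingers sit beside the yellow front end (columns 285–360), clear of the strip. I'll close and draw.

Call:
{"op": "move_arm", "data": {"commands": [[[0,0,0,0,0,0,0.03],[0,0,0,0,0,0,0.025],[0,0,0,0,0,0,0.025],[0,0,0,0,0,0,0.025],[0,0,0,0,0,0,0.025]]]}}

```text
time_s: 4.88
position: [0.4922, 0.0816, 0.0199]
orientation: [0.993, 0.116, 0.0, 0.0]
force: [-0.2, -0.5, 1.5]
finger_gap: 0.0328
grasp_force: 30.0
```

Call:
{"op": "move_arm", "data": {"commands": [[[0,0,0,-0.0029,-0.0007,0,0.025],[0,0,0,-0.0078,-0.0018,0,0.025],[0,0,0,-0.0127,-0.003,0,0.025],[0,0,0,-0.0175,-0.0041,0,0.025],[0,0,0,-0.0224,-0.0053,0,0.025]]]}}

```text
time_s: 5.3
position: [0.4691, 0.0761, 0.0199]
orientation: [0.993, 0.116, -0.0, 0.0]
force: [0.9, 0.1, 0.4]
finger_gap: 0.0332
grasp_force: 30.0
```

Call:
{"op": "move_arm", "data": {"commands": [[[0,0,0,-0.0068,-0.0016,0,0.025],[0,0,0,-0.0136,-0.0032,0,0.025],[0,0,0,-0.0224,-0.0053,0,0.025],[0,0,0,-0.0311,-0.0074,0,0.025],[0,0,0,-0.0399,-0.0095,0,0.025]]]}}

```text
time_s: 5.72
position: [0.4285, 0.0665, 0.0197]
orientation: [0.993, 0.116, -0.0, 0.0]
force: [-1.0, 0.4, 0.0]
finger_gap: 0.0328
grasp_force: 30.0
```

```bash
python3 - <<'E'
from h import *
for i in range(3): shot("m5")
E
```

```text
5.72 [0.4285 0.0665 0.0197] yaw [[0.9731, 0.2303, -0.001], [0.2303, -0.9731, -0.0002]] [-1.   0.4  0. ] 0.03275103811145233
5.77 [0.4259 0.0661 0.0195] yaw [[0.9731, 0.2303, -0.0043], [0.2303, -0.9731, -0.0007]] [-2.   0.5 -0.9] 0.03268642878279233
5.82 [0.4274 0.0663 0.0196] yaw [[0.9731, 0.2302, -0.0028], [0.2302, -0.9731, -0.0005]] [-0.5  0.3  0.1] 0.032875896211406394
```

View pics/m5.png

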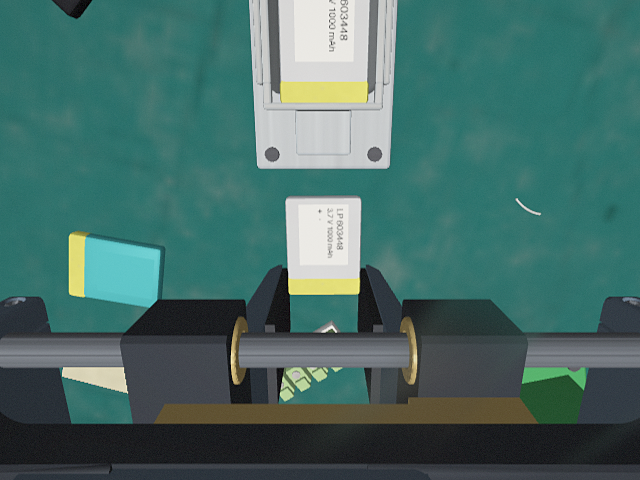

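The cell is out and held, with its front end about 4 mm ahead of the TCP, and the upper cells have dropped and are behind the bar. I'll lift, swing to mid-bench and align the cell with the cradle's yaw.

Call:
{"op": "move_arm", "data": {"commands": [[[0,0,0,0,0,0.015,0.025],[0,0,0,0,-0.015,0.03,0.025],[0,0,-0.5,0.005,-0.04,0.035,0.025],[0,0,-1,0.02,-0.07,0.035,0.025],[0,0,-1.5,0.035,-0.1,0.035,0.025]]]}}

```text
time_s: 6.28
position: [0.4659, -0.0341, 0.0557]
orientation: [0.999, 0.037, 0.001, 0.0]
force: [1.2, 0.4, -0.3]
finger_gap: 0.0329
grasp_force: 30.0
```

Call:
{"op": "move_arm", "data": {"commands": [[[0,0,-0.2,0.015,-0.02,0,0.025],[0,0,-0.34,0.025,-0.033,0,0.025],[0,0,-0.34,0.028,-0.033,-0.015,0.025],[0,0,-0.34,0.028,-0.033,-0.03,0.025],[0,0,-0.34,0.028,-0.033,-0.045,0.025]]]}}

```text
time_s: 6.7
position: [0.4941, -0.0668, 0.0095]
orientation: [1.0, 0.019, 0.001, 0.0]
force: [-1.1, 0.6, 0.2]
finger_gap: 0.033
grasp_force: 30.0
```

```bash
python3 - <<'E'
from h import *
for i in range(4): shot("p1")
print(get_state()['joint_pos'].round(2))
E
```

```text
6.7 [ 0.4941 -0.0668  0.0095] yaw [[0.9992, 0.0387, 0.0018], [0.0387, -0.9992, -0.0003]] [-1.1  0.6  0.2] 0.03297377807008033
6.75 [ 0.4917 -0.0663  0.0069] yaw [[0.9992, 0.0392, -0.0041], [0.0392, -0.9992, 0.0006]] [-1.1  0.6 -2.2] 0.03294228705684986
6.8 [ 0.4917 -0.0662  0.008 ] yaw [[0.9992, 0.0394, -0.0043], [0.0394, -0.9992, 0.0006]] [-0.8 -0.5  0.5] 0.0332537536141247
6.85 [ 0.4925 -0.0662  0.0091] yaw [[0.9992, 0.0396, -0.0021], [0.0396, -0.9992, 0.0003]] [-0.   0.1  0. ] 0.03296161504001071
[-0.16  0.43  2.01 -0.    0.71  1.37]
```

Call:
{"op": "move_arm", "data": {"commands": [[[0,0,0,0,0,-0.002,0.025],[0,0,0,0,0,-0.004,0.025],[0,0,0,0,0,-0.0055,0.025],[0,0,0,0,0,-0.007,0.025],[0,0,0,0,0,-0.007,0.025]]]}}

```text
time_s: 7.32
position: [0.4929, -0.0662, 0.0029]
orientation: [1.0, 0.02, 0.0, 0.0]
force: [-0.4, 0.1, 0.1]
finger_gap: 0.0331
grasp_force: 30.0
```

```bash
python3 - <<'E'
from h import *
for i in range(3): shot("p2")
E
```

```text
7.32 [ 0.4929 -0.0662  0.0029] yaw [[0.9992, 0.0397, 0.0001], [0.0397, -0.9992, -0.0001]] [-0.4  0.1  0.1] 0.03308989126886284
7.37 [ 0.4929 -0.0662  0.0029] yaw [[0.9992, 0.0398, 0.0001], [0.0398, -0.9992, -0.0001]] [0.8 0.3 0.2] 0.03297476781020596
7.42 [ 0.4929 -0.0662  0.003 ] yaw [[0.9992, 0.0397, 0.0001], [0.0397, -0.9992, -0.0001]] [ 0.4  0.1 -0.7] 0.033276049560043444
```

Call:
{"op": "move_arm", "data": {"commands": [[[0,0,0,0,0,-0.0004,0.025],[0,0,0,0,0,-0.0008,0.025],[0,0,0,0,0,-0.0011,0.025],[0,0,0,0,0,-0.0011,0.025],[0,0,0,0,0,-0.0011,0.025]]]}}

```text
time_s: 7.88
position: [0.493, -0.0662, 0.0019]
orientation: [1.0, 0.02, 0.0, 0.0]
force: [-0.9, 0.5, 1.9]
finger_gap: 0.0329
grasp_force: 30.0
```

Call:
{"op": "move_arm", "data": {"commands": [[[0,0,0,0,0,-0.0003,0.025],[0,0,0,0,0,-0.0003,0.025],[0,0,0,0,0,-0.0003,0.036],[0,0,0,0,0,-0.0003,0.045],[0,0,0,0,0,-0.0003,0.05]]]}}

```text
time_s: 8.3
position: [0.4929, -0.0662, 0.0013]
orientation: [1.0, 0.02, -0.0, 0.0]
force: [-0.4, 0.6, -0.8]
finger_gap: 0.0466
grasp_force: 0.0
```

Call:
{"op": "move_arm", "data": {"commands": [[[0,0,0,0,0,0,0.055],[0,0,0,0,0,0.01,0.06],[0,0,0,0,0,0.03,0.065],[0,0,0,0,0,0.055,0.07],[0,0,0,-0.005,0,0.075,0.07]]]}}

```text
time_s: 8.72
position: [0.4891, -0.0664, 0.0784]
orientation: [1.0, 0.02, 0.001, 0.0]
force: [0.6, -0.2, 0.5]
finger_gap: 0.07
grasp_force: 0.0
```

```bash
python3 - <<'E'
from h import *
for i in range(3): shot("c1")
im=cv2.imread("pics/c1.png");hsv=cv2.cvtColor(im,cv2.COLOR_BGR2HSV)
m=((~((hsv[...,0]>70)&(hsv[...,0]<100)&(hsv[...,1]>70)))&(hsv[...,2]>110)).astype(np.uint8)
C,p=cam("c1");pc=w2pix("c1",[.52,-.066,.0075])[0];print(pc)
n,l,st,cc=cv2.connectedComponentsWithStats(m);k=l[int(pc[1]),int(pc[0])];print(k,st[k])
w=pix2w("c1",np.argwhere(l==k)[:,::-1],.0075)[:,:2]*1000
r=cv2.minAreaRect(w.astype(np.float32));print(r,cv2.boxPoints(r))
u,v=pc.astype(int);cv2.imwrite("pics/c1z.png",cv2.resize(im,None,fx=1.2,fy=1.2))
E
```

```text
8.72 [ 0.4891 -0.0664  0.0784] yaw [[0.9992, 0.0398, 0.0022], [0.0398, -0.9992, -0.0004]] [ 0.6 -0.2  0.5] 0.07000984937938001
8.77 [ 0.4899 -0.0666  0.0817] yaw [[0.9992, 0.0398, 0.0071], [0.0398, -0.9992, -0.0013]] [ 0.5 -0.   2.6] 0.06994276817095742
8.82 [ 0.4899 -0.0666  0.08  ] yaw [[0.9992, 0.0396, 0.0069], [0.0396, -0.9992, -0.0012]] [ 0.4  0.4 -0.2] 0.06989292582863009
[323.18596094 209.91041082]
53 [ 296  172   54   72 3735]
((520.9825439453125, -65.83189392089844), (46.56401062011719, 34.359107971191406), 2.2920126914978027) [[497.0321   -49.59719 ]
 [498.40625  -83.92881 ]
 [544.933    -82.0666  ]
 [543.55884  -47.734978]]
```

View pics/c1z.png

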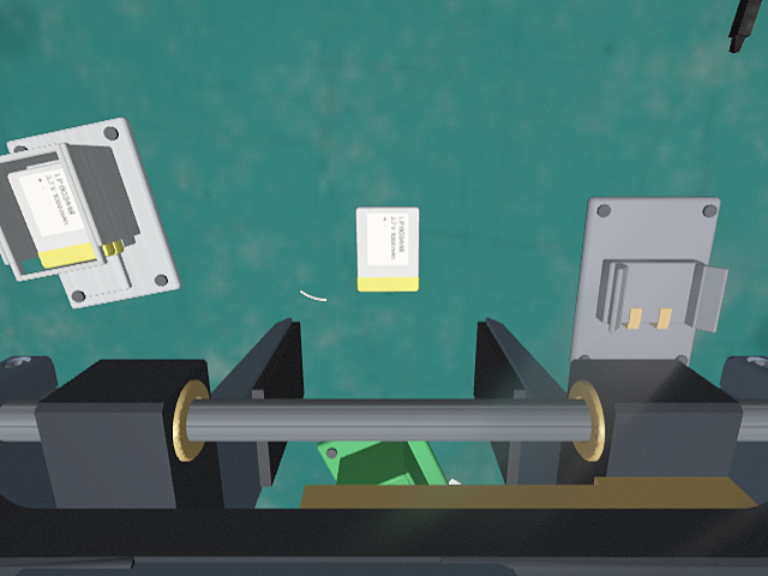

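The cell lies flat at (0.521, −0.066) with yaw 2.3°, seen at view px (388,250). Both upper cells are in the shaft. I'll turn the gripper 90° to take the cell by its ends.

Call:
{"op": "move_arm", "data": {"commands": [[[0,0,1,0.007,0,0.003,0.07],[0,0,2,0.013,0,0.006,0.07],[0,0,3,0.02,0,0.01,0.07],[0,0,4,0.026,0,0.0135,0.07],[0,0,5,0.033,0,0.0135,0.07]]]}}

```text
time_s: 9.28
position: [0.5208, -0.0662, 0.0894]
orientation: [0.96, 0.28, -0.001, -0.0]
force: [-0.6, -0.1, -0.7]
finger_gap: 0.07
grasp_force: 0.0
```

Call:
{"op": "move_arm", "data": {"commands": [[[0,0,1,0,0,0,0.07],[0,0,2,0,0,0,0.07],[0,0,3,0,0,0,0.07],[0,0,4,0,0,0,0.07],[0,0,5,0,0,0,0.07]]]}}

```text
time_s: 9.7
position: [0.5201, -0.0661, 0.0887]
orientation: [0.855, 0.519, -0.001, -0.001]
force: [-0.5, -0.4, -0.2]
finger_gap: 0.0698
grasp_force: 0.0
```

Call:
{"op": "move_arm", "data": {"commands": [[[0,0,1,0,0,0,0.07],[0,0,2,0,0,0,0.07],[0,0,3,0,0,-0.01,0.07],[0,0,4,0,0,-0.02,0.07],[0,0,5,0,0,-0.04,0.07]]]}}

```text
time_s: 10.12
position: [0.5217, -0.0663, 0.05]
orientation: [0.691, 0.723, 0.001, 0.001]
force: [1.1, -0.5, -0.2]
finger_gap: 0.0699
grasp_force: 0.0
```

Call:
{"op": "move_arm", "data": {"commands": [[[0,0,0,0,0,0,0.07],[0,0,0,0,0,0,0.07],[0,0,0,0,0,0,0.07],[0,0,0,0,0,0,0.07],[0,0,0,0,0,0,0.07]]]}}

```text
time_s: 10.53
position: [0.5215, -0.0663, 0.0508]
orientation: [0.693, 0.721, 0.0, 0.001]
force: [-0.2, -0.2, -0.1]
finger_gap: 0.0701
grasp_force: 0.0
```

```bash
python3 - <<'E'
from h import *
for i in range(2): shot("e1")
im=cv2.imread("pics/e1.png");hsv=cv2.cvtColor(im,cv2.COLOR_BGR2HSV)
m=((~((hsv[...,0]>70)&(hsv[...,0]<100)&(hsv[...,1]>70)))&(hsv[...,2]>110)).astype(np.uint8)
pc=w2pix("e1",[.521,-.0658,.0075])[0];print(pc)
n,l,st,cc=cv2.connectedComponentsWithStats(m);k=l[int(pc[1]),int(pc[0])];print(k,st[k])
w=pix2w("e1",np.argwhere(l==k)[:,::-1],.0075)[:,:2]*1000
print(cv2.minAreaRect(w.astype(np.float32)))
E
```

```text
10.53 [ 0.5215 -0.0663  0.0508] yaw [[-0.0388, 0.9992, 0.0017], [0.9992, 0.0388, -0.0002]] [-0.2 -0.2 -0.1] 0.07007138229372609
10.58 [ 0.5214 -0.0663  0.0507] yaw [[-0.039, 0.9992, 0.0015], [0.9992, 0.039, -0.0002]] [ 0.5 -0.8 -0.1] 0.06983826095925501
[322.12786514 266.19524552]
30 [ 282  236   80   57 4356]
((520.6468505859375, -64.6958999633789), (46.140743255615234, 35.2215690612793), 2.6029746532440186)
```

View pics/e1.png

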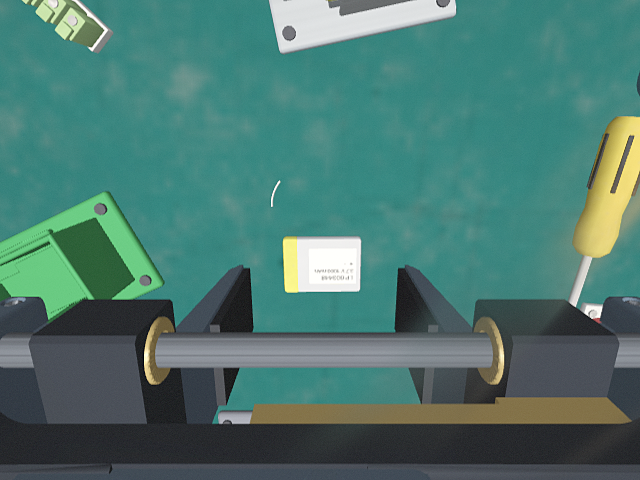

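The cell is centred between the fingers (columns 284–361), with its yellow end toward −x. I'll descend.

Call:
{"op": "move_arm", "data": {"commands": [[[0,0,0,-0.0005,0.0005,-0.012,0.07],[0,0,0,-0.0005,0.0005,-0.024,0.065],[0,0,0,-0.0005,0.0005,-0.034,0.062],[0,0,0,-0.0005,0.0005,-0.04,0.06],[0,0,0,-0.0005,0.0005,-0.043,0.06]]]}}

```text
time_s: 11.05
position: [0.52, -0.0657, 0.0062]
orientation: [0.693, 0.721, -0.0, -0.001]
force: [-0.5, 1.2, -0.3]
finger_gap: 0.0603
grasp_force: 0.0
```

Call:
{"op": "move_arm", "data": {"commands": [[[0,0,0,0,0,-0.0015,0.06],[0,0,0,0,0,-0.003,0.058],[0,0,0,0,0,-0.0045,0.056],[0,0,0,0,0,-0.0055,0.054],[0,0,0,0,0,-0.0055,0.052]]]}}

```text
time_s: 11.47
position: [0.5205, -0.0657, 0.0015]
orientation: [0.693, 0.721, 0.0, 0.0]
force: [0.6, -0.5, 0.6]
finger_gap: 0.0523
grasp_force: 0.0
```

Call:
{"op": "move_arm", "data": {"commands": [[[0,0,0,0,0,0,0.05],[0,0,0,0,0,0,0.047],[0,0,0,0,0,0,0.042],[0,0,0,0,0,0,0.038],[0,0,0,0,0,0,0.038]]]}}

```text
time_s: 11.88
position: [0.5206, -0.0657, 0.0017]
orientation: [0.693, 0.721, 0.0, 0.0]
force: [-0.9, 0.0, 0.2]
finger_gap: 0.0455
grasp_force: 30.0
```

Call:
{"op": "move_arm", "data": {"commands": [[[0,0,0,0,0,0.005,0.038],[0,0,0,0,0,0.02,0.038],[0,0,0,0,0,0.04,0.038],[0,0,0,0,-0.02,0.06,0.038],[0,0,0,0,-0.045,0.075,0.038]]]}}

```text
time_s: 12.3
position: [0.5208, -0.1101, 0.0782]
orientation: [0.692, 0.722, 0.001, 0.0]
force: [0.5, -0.4, 0.1]
finger_gap: 0.0454
grasp_force: 30.0
```

Call:
{"op": "move_arm", "data": {"commands": [[[0,0,0,-0.004,-0.035,0.005,0.038],[0,0,0,-0.008,-0.07,0.01,0.038],[0,0,0,-0.012,-0.105,0.01,0.038],[0,0,0,-0.016,-0.14,0.01,0.038],[0,0,0,-0.016,-0.165,0.01,0.038]]]}}

```text
time_s: 12.72
position: [0.5036, -0.2784, 0.087]
orientation: [0.693, 0.721, -0.0, 0.0]
force: [0.4, -0.7, -1.3]
finger_gap: 0.0458
grasp_force: 30.0
```

Call:
{"op": "move_arm", "data": {"commands": [[[0,0,0,0,0,0,0.038],[0,0,0,0,0,0,0.038],[0,0,0,0,0,0,0.038],[0,0,0,0,0,0,0.038],[0,0,0,0,0,0,0.038]]]}}

```text
time_s: 13.13
position: [0.5044, -0.2744, 0.0865]
orientation: [0.692, 0.722, 0.0, -0.0]
force: [0.0, -0.1, -1.2]
finger_gap: 0.0456
grasp_force: 30.0
```

```bash
python3 - <<'E'
from h import *
for i in range(2): shot("f1")
im=cv2.imread("pics/f1.png");hsv=cv2.cvtColor(im,cv2.COLOR_BGR2HSV)
c=np.array([.5045,-.2086]);a=np.array([np.cos(.0394),np.sin(.0394)]);b=np.array([-a[1],a[0]])
cor=[np.r_[c+a*x+b*y,.006] for x,y in((-.05,.035),(-.05,-.035),(.05,-.035),(.05,.035))]
print(w2pix("f1",cor).round(1).tolist(), w2pix("f1",[.5045,-.2086,.016]))
m=((hsv[...,1]<60)&(hsv[...,2]>70)).astype(np.uint8);m[262:]=0
n,l,st,cc=cv2.connectedComponentsWithStats(m);k=1+np.argmax(st[1:,4]);print(st[k])
w=pix2w("f1",np.argwhere(l==k)[:,::-1],0.006)[:,:2]*1000
r=cv2.minAreaRect(w.astype(np.float32));print(r)
E
```

```text
13.13 [ 0.5044 -0.2744  0.0865] yaw [[-0.0413, 0.9991, -0.0003], [0.9991, 0.0413, 0.0004]] [ 0.  -0.1 -1.2] 0.04561383720070181
13.18 [ 0.5045 -0.2745  0.0865] yaw [[-0.0413, 0.9991, -0.0001], [0.9991, 0.0413, 0.0003]] [0.  0.3 0.4] 0.04589670080601946
[[246.2, 91.5], [251.9, 203.9], [402.1, 204.3], [408.8, 91.9]] [[327.38696001 150.93643744]]
[  248    92   160   112 16881]
((504.7195739746094, -208.29493713378906), (98.80814361572266, 69.07901763916016), 2.397218942642212)
```

View pics/f1.png

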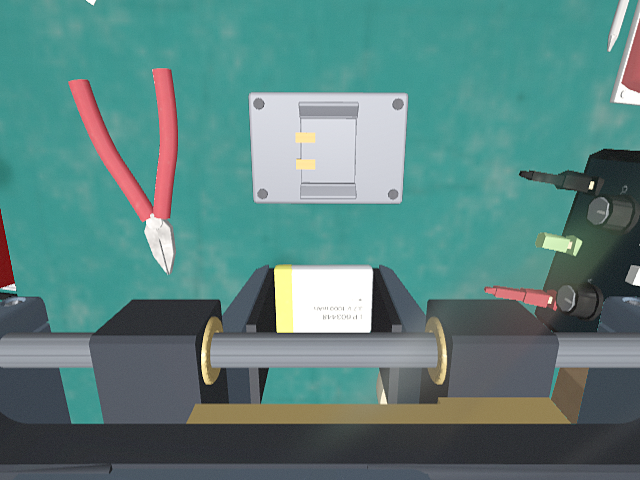

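The cradle pose is confirmed at (0.5047, −0.2084) with yaw 2.35°. The floor centre is at px (328,150), as predicted. The cell hangs level with its yellow end on the contacts' side. I'll move over it and lower slowly.

Call:
{"op": "move_arm", "data": {"commands": [[[0,0,0,0,0.015,0,0.038],[0,0,0,0,0.035,0,0.038],[0,0,0,0.0002,0.052,0,0.038],[0,0,0,0.0002,0.062,0,0.038],[0,0,0,0.0002,0.066,0,0.038]]]}}

```text
time_s: 13.65
position: [0.5044, -0.2075, 0.0865]
orientation: [0.692, 0.722, 0.0, -0.0]
force: [0.0, 1.2, -0.4]
finger_gap: 0.0457
grasp_force: 30.0
```

Call:
{"op": "move_arm", "data": {"commands": [[[0,0,0,0,0,-0.005,0.038],[0,0,0,0,0,-0.015,0.038],[0,0,0,0,0,-0.028,0.038],[0,0,0,0,0,-0.035,0.038],[0,0,0,0,0,-0.04,0.038]]]}}

```text
time_s: 14.07
position: [0.5038, -0.21, 0.0448]
orientation: [0.693, 0.721, -0.0, -0.001]
force: [-0.2, 0.2, -0.5]
finger_gap: 0.0455
grasp_force: 30.0
```

Call:
{"op": "move_arm", "data": {"commands": [[[0,0,0,0,0,0,0.038],[0,0,0,0,0,0,0.038],[0,0,0,0,0,0,0.038],[0,0,0,0,0,0,0.038],[0,0,0,0,0,0,0.038]]]}}

```text
time_s: 14.48
position: [0.505, -0.2099, 0.047]
orientation: [0.693, 0.721, 0.0, 0.001]
force: [0.3, 0.1, -0.4]
finger_gap: 0.0457
grasp_force: 30.0
```

```bash
python3 - <<'E'
from h import *
shot("g1")
im=cv2.imread("pics/g1.png");s=get_state()['position']
a=np.array([.9991,.041,0]);b=np.array([-.041,.9991,0])
print(w2pix("g1",[s+a*x+b*y+[0,0,.0058] for x,y in((-.023,.017),(.023,.017),(-.023,-.017),(.023,-.017))]).round(1).tolist())
print(w2pix("g1",[np.array([.5047,-.2084,.031])+b*.019+a*x for x in(-.017,.017)]).round(1).tolist())
cv2.imwrite("pics/g1z.png",cv2.resize(im[180:400,200:460],None,fx=2.4,fy=2.4,interpolation=cv2.INTER_CUBIC))
E
```

```text
14.48 [ 0.505  -0.2099  0.047 ] yaw [[-0.0396, 0.9992, 0.0011], [0.9992, 0.0396, -0.0004]] [ 0.3  0.1 -0.4] 0.04569058272706147
[[272.5, 268.6], [372.8, 268.5], [275.1, 334.8], [370.3, 334.7]]
[[289.1, 247.4], [355.7, 247.4]]
```

View pics/g1z.png

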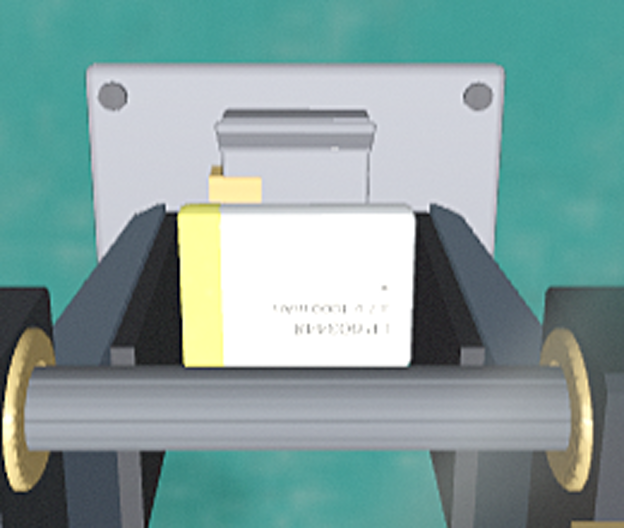

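The cell is centred over the cradle (crop columns 180–413, rails 217–375).

Call:
{"op": "move_arm", "data": {"commands": [[[0,0,0,-0.0002,0.0008,-0.005,0.038],[0,0,0,-0.0002,0.0008,-0.01,0.038],[0,0,0,-0.0002,0.0008,-0.015,0.038],[0,0,0,-0.0002,0.0008,-0.02,0.038],[0,0,0,-0.0002,0.0008,-0.023,0.038]]]}}

```text
time_s: 14.95
position: [0.5039, -0.2087, 0.0224]
orientation: [0.693, 0.721, -0.0, -0.001]
force: [-0.1, -0.0, -0.1]
finger_gap: 0.0458
grasp_force: 30.0
```

Call:
{"op": "move_arm", "data": {"commands": [[[0,0,0,0,0,-0.001,0.038],[0,0,0,0,0,-0.002,0.038],[0,0,0,0,0,-0.003,0.038],[0,0,0,0,0,-0.004,0.038],[0,0,0,0,0,-0.004,0.038]]]}}

```text
time_s: 15.37
position: [0.5045, -0.2089, 0.0194]
orientation: [0.693, 0.721, 0.0, 0.0]
force: [0.2, 0.1, -1.2]
finger_gap: 0.0456
grasp_force: 30.0
```

```bash
python3 - <<'E'
from h import *
for i in range(3):shot("g2")
E
```

```text
15.37 [ 0.5045 -0.2089  0.0194] yaw [[-0.0397, 0.9992, 0.0002], [0.9992, 0.0397, 0.0]] [ 0.2  0.1 -1.2] 0.04562873439235294
15.42 [ 0.5045 -0.2089  0.0195] yaw [[-0.0397, 0.9992, 0.0002], [0.9992, 0.0397, -0.0]] [-0.   1.   0.1] 0.045533364472266795
15.47 [ 0.5045 -0.209   0.0196] yaw [[-0.0397, 0.9992, 0.0004], [0.9992, 0.0397, -0.0001]] [-0.1  0.5 -0.1] 0.045131611292435855
```

Call:
{"op": "move_arm", "data": {"commands": [[[0,0,0,0,0,-0.0005,0.038],[0,0,0,0,0,-0.001,0.038],[0,0,0,0,0,-0.0014,0.038],[0,0,0,0,0,-0.0017,0.038],[0,0,0,0,0,-0.0017,0.038]]]}}

```text
time_s: 15.93
position: [0.5044, -0.2089, 0.0177]
orientation: [0.693, 0.721, 0.0, -0.0]
force: [-1.3, 0.0, -0.1]
finger_gap: 0.0455
grasp_force: 30.0
```

Call:
{"op": "move_arm", "data": {"commands": [[[0,0,0,0,0,-0.0002,0.038],[0,0,0,0,0,-0.0004,0.038],[0,0,0,0,0,-0.0004,0.038],[0,0,0,0,0,-0.0004,0.038],[0,0,0,0,0,-0.0004,0.038]]]}}

```text
time_s: 16.35
position: [0.5044, -0.2089, 0.0177]
orientation: [0.693, 0.721, 0.0, 0.0]
force: [-0.9, 0.5, 4.8]
finger_gap: 0.0456
grasp_force: 30.0
```

The upward force of 4.8 N shows the cell is on the floor at z = 17.7 mm, as predicted. I'll release and lift away.

Call:
{"op": "move_arm", "data": {"commands": [[[0,0,0,0,0,0.0002,0.047],[0,0,0,0,0,0.0002,0.05],[0,0,0,0,0,0.0002,0.055],[0,0,0,0,0,0.0002,0.06],[0,0,0,0,0,0.0002,0.064]]]}}

```text
time_s: 16.77
position: [0.5044, -0.2089, 0.0174]
orientation: [0.693, 0.721, 0.0, -0.0]
force: [0.3, 0.5, -0.2]
finger_gap: 0.0632
grasp_force: 0.0
```

Call:
{"op": "move_arm", "data": {"commands": [[[0,0,0,0,0,0.005,0.066],[0,0,0,0,0,0.02,0.066],[0,0,0,0,0,0.04,0.066],[0,0,0,0,-0.02,0.07,0.066],[0,0,0,0,-0.05,0.09,0.066]]]}}

```text
time_s: 17.18
position: [0.5049, -0.2577, 0.11]
orientation: [0.692, 0.722, 0.001, 0.0]
force: [0.9, -0.0, 0.8]
finger_gap: 0.0661
grasp_force: 0.0
```

Call:
{"op": "move_arm", "data": {"commands": [[[0,0,0,0,-0.01,0.01,0.066],[0,0,0,0,-0.01,0.01,0.066],[0,0,0,0,-0.01,0.01,0.066],[0,0,0,0,-0.01,0.01,0.066],[0,0,0,0,-0.01,0.01,0.066]]]}}

```text
time_s: 17.6
position: [0.5035, -0.2675, 0.1163]
orientation: [0.693, 0.721, -0.0, -0.002]
force: [0.0, 0.4, -0.1]
finger_gap: 0.066
grasp_force: 0.0
```

```bash
python3 - <<'E'
from h import *
shot("z1")
im=cv2.imread("pics/z1.png");p=w2pix("z1",[.5047,-.2084,.0235])[0];print(p)
u,v=p.astype(int);y0=max(v-110,0);c=im[y0:y0+240,u-160:u+160];cv2.imwrite("pics/z1z.png",cv2.resize(c,None,fx=2.4,fy=2.4,interpolation=cv2.INTER_CUBIC))
a=np.array([.9992,.0397,0]);b=np.array([-.0397,.9992,0])
k=[np.array([.5047,-.2084,.0235])+a*x+b*y for x,y in((-.023,.017),(.023,.017),(.023,-.017),(-.023,-.017))]
print(((w2pix("z1",k)-[u-160,y0])*2.4).round(0).tolist())
E
```

```text
17.6 [ 0.5035 -0.2675  0.1163] yaw [[-0.0405, 0.9992, -0.0026], [0.9992, 0.0405, 0.0018]] [ 0.   0.4 -0.1] 0.06604653613397998
[328.66140579 159.92006328]
[[303.0, 203.0], [469.0, 204.0], [465.0, 327.0], [305.0, 326.0]]
```

View pics/z1z.png

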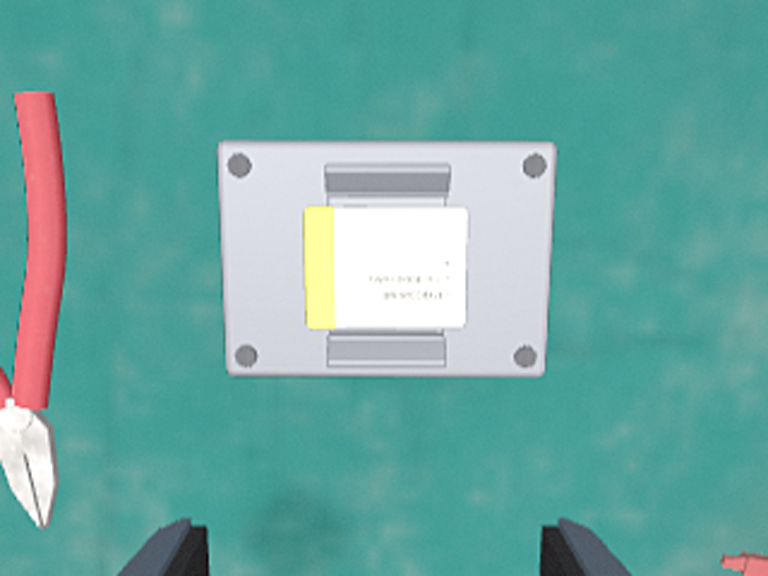

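The cell lies flat between the rails (columns 304–468, rails 326–448) with equal overhang and its yellow end at the contacts. I'll hand the job in.

```bash
python3 -c "
from cell import *
print(close_job())"
```

```text
the job is handed in; nothing more can be done
None
```

I drew the bottom cell out of the magazine, set it flat on the bench and let go, then took it by its ends and lowered it into the cradle. It lies flat and centred with its yellow end at the contacts, and the other two cells stayed in the magazine. I handed the job in at about 18 s; the hand-in returned no verdict.

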